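Find the loose cover of the parts box and push it open

ROBOT

A 6-joint arm with a two-finger parallel gripper is mounted at the origin on a cart in front of the work surface, level with it; the furniture and walls round the work are solid. World frame = base frame: x ahead of the robot, y to its left, z up, the work surface at z = 0. Lengths are in m, angles in rad, forces in N, time in s.
With the tool pointing down it reaches from about 0.3 to 0.875 m from the base axis. Payload 6.4 kg.
Tool frame: the origin (TCP) lies midway between the tips of the shut fingers; the grasp point (between the pads) lies 19 mm behind it; z points along the fingers, x is the direction in which the jaws open and shut, and the axes are right-handed (so a half turn about z gives the same grasp; the last joint's range is limited). The gripper opens to 88 mm and grips with 3 to 60 N. Pads are 18 mm wide; open, the fingers measure 123 mm over their backs; the gripper's body (75 mm by 187 mm) begins 45 mm behind the grasp point.
Start: joints at [-1.497, 0.181, 1.607, -0, 1.354, -0.206], TCP at [0.159, -0.553, 0.239] pointing down, gripper open.
Joint ranges: [-2.99, 2.99], [-0.89, 2.07], [0.3, 2.58], [-1.14, 4.28], [0, 2.63], [-3.12, 3.12]. Speed limits (rad/s): [2.57, 2.57, 3.01, 3.14, 3.14, 3.14].

INTERFACE

Orientations are given as a unit quaternion [w, x, y, z].
In Python, from workcell import robot, viewer gives the robot as it stands. The module is installed in compiled form; this text tells all that it offers.
- The arm moves only by the shell command python3 -m crank 'ROWS' [FORCE]. ROWS is JSON, a list that holds one entry, the list of rows, each a list of 7 numbers: the shift along the tool's x, y, z in units of 30 mm (1.0 is 30 mm), then the turn, a rotation vector about the tool's x, y, z in degrees, then the opening, from 0 (shut) to 1 (fully open). A call has 1 to 5 rows; each row is the pose to reach, as a shift and turn from the pose commanded when the call began, along the tool's axes at that moment; what a row does not reach only later rows make up. A row lasts 1/8 s, in which the tool goes at most 62.5 mm and 10.7 degrees, less where a joint would pass 70% of its speed; a pose out of reach is approached as far as the arm can. A call with a gripper value outside its range is refused whole. The fingers move at their own pace and stop on an object; FORCE is the grip in N (left out, the last holds). Time passes only in rows, so rows that repeat a pose let the fingers close. It gives the time, the measured TCP pose, the force and the opening at its end, in the units of the state.
- robot.sense(): the state, without advancing time (a new reading comes with each control period).
- viewer.read_camera(name): name is "scene" or "top"; returns (picture, depth): 480x640x3 uint8, red, green, blue; 480x640 float32, m along the optical axis (not along the pixel's ray), 0 where there is no reading.
- viewer.calibration(name): a dict with "fx", "fy", "cx", "cy" (pixels), "extrinsics" (4x4, takes a point from world to camera coordinates). Camera axes: x right, y down, z forward; pixel columns grow to the right and rows downward; lengths in m; the calibration is good to about 2 mm. A picture is of the moment at which its call begins. calibration takes no time and is no camera call.
- robot.sign_off(): hands the job in, once; it reports no verdict.
The state is a dict: "clock": time; "qpos": joint angles; "qvel": joint speeds; "joint_efforts": joint torques, N m; "position": TCP position; "tcp_rot": TCP orientation; "ft_force": force on the tool from outside, world axes, zero at the start; "torque": the same for the moment, N m; "finger_gap": finger opening in m.
Only numpy, scipy, OpenCV 4.12 (cv2) and the standard library are available. Lean on these libraries where they do the work, as an engineer would, in place of code of your own. Each camera call takes 0.05 s, during which the arm holds its last target.

TASK

Three of the four metal covers in the top of the low plywood box are blocked from below. Press with the fingertips on the near ends of the covers to find the one that rocks, and push that cover open until it stands nearly upright. Only press and push: do not pinch a cover, and leave the things lying around where they are.

Things in the scene. Friction and masses are not known exactly. Their poses are not given: they have to be found in the camera images.
- parts_box: fixed low plywood box, 120 (x) x 294 (y) x 60 mm high; origin at the centre of its underside, z up, x from its near side (facing the robot) to its far side. Four identical pale metal covers lie flush in its top in a row along y, centres 70 mm apart, cover1 at the +y end, 8 mm wide bars between; hollow below, 50 mm deep. Hidden packing blocks stop three covers; which one is free varies
- cover1 (a joint): tilt of the cover first from the left (+y end): 0 flush, grows (rad) as its near end goes down and its far end rises, stop at 1.45. Cover 96 (x) x 60 x 6 mm; pivot rod across it 36 mm from the near, 60 mm from the far edge, 12 mm nearer than the box's centre. If free: yields to about 2 N at the near end and stays where left; if blocked: stops below about 0.08. The far end cannot go down
- cover1_near (a point): point to press on cover1's top face: middle of its width, 12 mm from its near edge, 24 mm from its pivot, 36 mm nearer than the box's centre. Moves with the cover; x runs from the near to the far edge, z out of the top face
- cover1_far (a point): middle of cover1's far edge, on its top face, 60 mm from its pivot. Moves with the cover, axes as for cover1_near. Once the cover is tipped this edge stands up over the box and can be pushed from behind, towards the robot
- cover2 (a joint): tilt of the cover second from the left: 0 flush, grows (rad) as its near end goes down and its far end rises, stop at 1.45. Cover 96 (x) x 60 x 6 mm; pivot rod across it 36 mm from the near, 60 mm from the far edge, 12 mm nearer than the box's centre. If free: yields to about 2 N at the near end and stays where left; if blocked: stops below about 0.08. The far end cannot go down
- cover2_near (a point): point to press on cover2's top face: middle of its width, 12 mm from its near edge, 24 mm from its pivot, 36 mm nearer than the box's centre. Moves with the cover; x runs from the near to the far edge, z out of the top face
- cover2_far (a point): middle of cover2's far edge, on its top face, 60 mm from its pivot. Moves with the cover, axes as for cover2_near. Once the cover is tipped this edge stands up over the box and can be pushed from behind, towards the robot
- cover3 (a joint): tilt of the cover third from the left: 0 flush, grows (rad) as its near end goes down and its far end rises, stop at 1.45. Cover 96 (x) x 60 x 6 mm; pivot rod across it 36 mm from the near, 60 mm from the far edge, 12 mm nearer than the box's centre. If free: yields to about 2 N at the near end and stays where left; if blocked: stops below about 0.08. The far end cannot go down
- cover3_near (a point): point to press on cover3's top face: middle of its width, 12 mm from its near edge, 24 mm from its pivot, 36 mm nearer than the box's centre. Moves with the cover; x runs from the near to the far edge, z out of the top face
- cover3_far (a point): middle of cover3's far edge, on its top face, 60 mm from its pivot. Moves with the cover, axes as for cover3_near. Once the cover is tipped this edge stands up over the box and can be pushed from behind, towards the robot
- cover4 (a joint): tilt of the cover last, at the right (-y end): 0 flush, grows (rad) as its near end goes down and its far end rises, stop at 1.45. Cover 96 (x) x 60 x 6 mm; pivot rod across it 36 mm from the near, 60 mm from the far edge, 12 mm nearer than the box's centre. If free: yields to about 2 N at the near end and stays where left; if blocked: stops below about 0.08. The far end cannot go down
- cover4_near (a point): point to press on cover4's top face: middle of its width, 12 mm from its near edge, 24 mm from its pivot, 36 mm nearer than the box's centre. Moves with the cover; x runs from the near to the far edge, z out of the top face
- cover4_far (a point): middle of cover4's far edge, on its top face, 60 mm from its pivot. Moves with the cover, axes as for cover4_near. Once the cover is tipped this edge stands up over the box and can be pushed from behind, towards the robot
- brush: loose flat wooden brush, 204 mm long, on the worktable: bystander, origin at the centre of its underside
- wheel_0: loose dark wheel, 68 mm across and 17 mm thick, lying flat: bystander, origin at the centre of its underside
- tape_measure: loose tape measure, 34x79x58 mm, on the worktable nearer than the parts box: bystander, origin at the centre of its underside
- pliers: loose pliers, 166 mm long, lying behind the parts box: bystander, origin at the centre of their underside

How it is judged:
On the way, in this order (a step that is already met when the one before it is completed fails the run):
1. the free cover has been rocked: its near end pressed down and its far edge risen (value of joint any of cover1, cover2, cover3, cover4 above 0.13 rad), for 0.02 s.
2. that cover has been pushed open (value of joint any of cover1, cover2, cover3, cover4 above 1.1 rad), for 0.2 s.
At the end, for the whole second after the job is handed in: exactly one cover stands open by more than 1.1 rad (63 degrees) and is at rest, the other three are below 0.12 rad, and the brush, wheel, tape measure and pliers are within 30 mm of where they stood (((value of joint cover1 above 1.1 rad and value of joint each of cover2, cover3, cover4 below 0.12 rad) or (value of joint cover2 above 1.1 rad and value of joint each of cover1, cover3, cover4 below 0.12 rad) or (value of joint cover3 above 1.1 rad and value of joint each of cover1, cover2, cover4 below 0.12 rad) or (value of joint cover4 above 1.1 rad and value of joint each of cover1, cover2, cover3 below 0.12 rad)) and velocity of joint cover1 between -0.05 and 0.05 rad/s and velocity of joint cover2 between -0.05 and 0.05 rad/s and velocity of joint cover3 between -0.05 and 0.05 rad/s and velocity of joint cover4 between -0.05 and 0.05 rad/s and distance of each of brush, wheel_0, tape_measure, pliers from where it was at the start of the episode below 0.03 m); the robot touches nothing.
It fails at once if a cover was pinched between the fingers ((contact force between the fingers and parts_box above 2 N and z of the grasp point in the frame of cover1_far between -0.007 and 0.001 m and x of the grasp point in the frame of cover1_far between -0.098 and 0.002 m and y of the grasp point in the frame of cover1_far between -0.035 and 0.035 m) or (contact force between the fingers and parts_box above 2 N and z of the grasp point in the frame of cover2_far between -0.007 and 0.001 m and x of the grasp point in the frame of cover2_far between -0.098 and 0.002 m and y of the grasp point in the frame of cover2_far between -0.035 and 0.035 m) or (contact force between the fingers and parts_box above 2 N and z of the grasp point in the frame of cover3_far between -0.007 and 0.001 m and x of the grasp point in the frame of cover3_far between -0.098 and 0.002 m and y of the grasp point in the frame of cover3_far between -0.035 and 0.035 m) or (contact force between the fingers and parts_box above 2 N and z of the grasp point in the frame of cover4_far between -0.007 and 0.001 m and x of the grasp point in the frame of cover4_far between -0.098 and 0.002 m and y of the grasp point in the frame of cover4_far between -0.035 and 0.035 m)).
It fails at once if a thing lying around was moved or lifted by more than 30 mm (distance of any of brush, wheel_0, tape_measure, pliers from where it was at the start of the episode above 0.03 m).
It also fails if it takes over 48 s, if anything falls off the work surface, if the arm or the gripper's body presses on something with over 40 N, if the wrist force passes 120 N, or if a joint passes its speed limit or range.

## Working session

There is one attempt and no reset: what is moved stays moved. The work goes in short steps, Python scripts to look and compute and a shell command to move; the robot and the scene stay as the last step left them, time stands still between calls to the robot, and variables do not carry over. Pictures are saved under pics/ and viewed, and the job is handed in when it is done.

```bash
mkdir -p pics
python3 - <<'E'
from workcell import robot, viewer
import cv2,numpy as np
s=robot.sense()
for k in s: print(k,np.round(s[k],4))
for n in("scene","top"):
    p,d=viewer.read_camera(n); cv2.imwrite(f"pics/{n}0.png",p[:,:,::-1]); np.save(f"{n}0.npy",d); 
    c=viewer.calibration(n); print(n,c["fx"],c["cx"],c["cy"],np.round(c["extrinsics"],3).tolist())
E
```

```text
clock 0.0
qpos [-1.4973  0.1815  1.608   0.      1.3538 -0.2063]
qvel [ 0.001   0.0014 -0.0016 -0.0002 -0.0006 -0.0003]
joint_efforts [-2.00000e-04 -4.33861e+01 -3.41851e+01  7.02000e-02  3.87000e-02
 -1.00000e-04]
position [ 0.1588 -0.5521  0.2378]
tcp_rot [-7.000e-04  7.988e-01 -6.016e-01 -6.000e-04]
ft_force [-0.403   0.3509 -0.2179]
torque [-0.0501 -0.019  -0.0054]
finger_gap 0.0883
scene 567.4077427810221 308.1422864243597 256.9876551842952 [[-0.884, -0.468, -0.003, 0.504], [-0.205, 0.393, -0.896, 0.205], [0.42, -0.792, -0.444, 0.606], [0.0, 0.0, 0.0, 1.0]]
top 466.5234661772677 323.13364644391805 233.83850983299988 [[0.016, -1.0, 0.005, -0.05], [-0.976, -0.017, -0.217, 0.574], [0.217, -0.002, -0.976, 0.781], [0.0, 0.0, 0.0, 1.0]]
```

View pics/scene0.png

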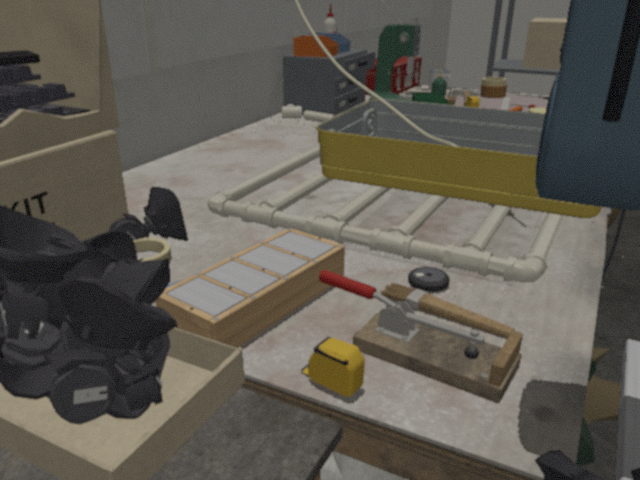

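View pics/top0.png

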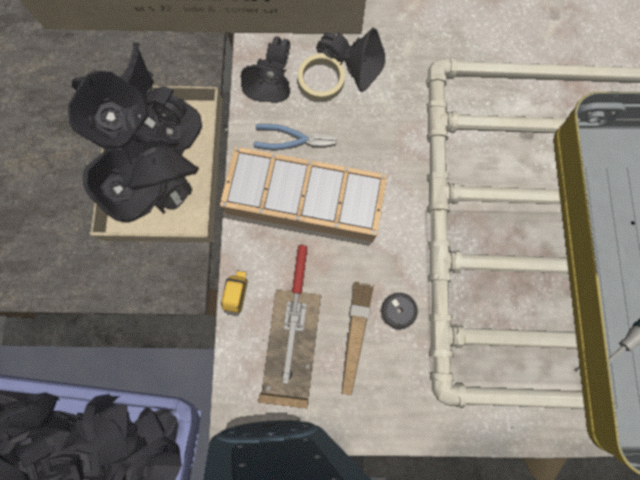

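The top view shows the box at pixels (222–385, 150–240) with four pale covers, pliers behind it at (295,135), the tape measure at (234,292), the clamp handle at (300,250), the brush at (357,340) and the wheel at (400,310). Next I'll locate the covers.

```bash
cat > h.py <<'E'
import numpy as np,cv2
from workcell import robot,viewer
def ray(n,uv,z):
    c=viewer.calibration(n);E=np.array(c["extrinsics"]);R=E[:3,:3];t=E[:3,3]
    o=-R.T@t; d=R.T@np.array([(uv[0]-c["cx"])/c["fx"],(uv[1]-c["cy"])/c["fy"],1]); return o+d*(z-o[2])/d[2]
def dp(n,uv,D):
    c=viewer.calibration(n);E=np.array(c["extrinsics"]);R=E[:3,:3];t=E[:3,3]
    z=D[int(uv[1]),int(uv[0])]; return R.T@(z*np.array([(uv[0]-c["cx"])/c["fx"],(uv[1]-c["cy"])/c["fy"],1])-t)
E
python3 - <<'E'
from h import *
im=cv2.imread("pics/top0.png");D=np.load("top0.npy")
hsv=cv2.cvtColor(im,cv2.COLOR_BGR2HSV)
m=((hsv[:,:,1]<28)&(hsv[:,:,2]>165)).astype(np.uint8)*255
m[:140]=0;m[250:]=0;m[:,:215]=0;m[:,395:]=0
m=cv2.morphologyEx(m,cv2.MORPH_OPEN,np.ones((5,5)))
cs,_=cv2.findContours(m,0,2)
C=[]
for c in cs:
    if cv2.contourArea(c)<600: continue
    r=cv2.minAreaRect(c); P=np.array([ray("top",p,.06) for p in cv2.boxPoints(r)])
    ctr=ray("top",r[0],.06); e=[np.linalg.norm(P[1]-P[0]),np.linalg.norm(P[2]-P[1])]
    print(np.round(r[0],1),np.round(ctr,4),np.round(e,4),np.round(dp("top",r[0],D),4)); C.append(ctr)
C=np.array(sorted(C,key=lambda p:-p[1]))
if len(C)>1:
  d=C[0]-C[-1];print(np.linalg.norm(d)/(len(C)-1),np.degrees(np.arctan2(-d[0],d[1])))
E
```

```text
[240.5 234.5] [0.5719 0.1095 0.06  ] [0.0675 0.0539] [ 0.5854  0.1207 -0.0021]
[385. 214.] [ 0.6149 -0.1532  0.06  ] [0.0336 0.133 ] [ 0.6308 -0.1614  0.0012]
[359.6 200.2] [ 0.6404 -0.1065  0.06  ] [0.096  0.0609] [ 0.6401 -0.1065  0.0608]
[322.2 193.2] [ 0.6528 -0.0374  0.06  ] [0.0956 0.0613] [ 0.6532 -0.0374  0.0588]
[285.4 186.2] [0.6652 0.0312 0.06  ] [0.0962 0.0608] [0.6655 0.0313 0.059 ]
[248.7 179.3] [0.6774 0.0999 0.06  ] [0.097  0.0606] [0.6782 0.1003 0.0575]
0.0532463335844525 9.287241021202387
```

```bash
cat >> h.py <<'E'
from scipy.spatial.transform import Rotation as Ro
YAW=np.radians(-10.16)
bx=np.array([np.cos(YAW),np.sin(YAW),0]);by=np.array([-np.sin(YAW),np.cos(YAW),0])
C={1:(.6774,.0999),2:(.6652,.0312),3:(.6528,-.0374),4:(.6404,-.1065)}
G=np.column_stack([-by,-bx,[0,0,-1]])
def pt(k,x,z,y=0): return np.array([*C[k],0])+x*bx+y*by+np.array([0,0,z])
def go(p):
    s=robot.sense();q=np.array(s["tcp_rot"]);R=Ro.from_quat(q[[1,2,3,0]]).as_matrix()
    print("shift",np.round(R.T@(p-np.array(s["position"]))/.03,3),"turn",np.round(np.degrees(Ro.from_matrix(R.T@G).as_rotvec()),2),"F",np.round(s["ft_force"],1),"t",s["clock"])
E
python3 -c "
from h import *
print(pt(4,-.036,.09));go(pt(4,-.036,.2))"
```

```text
[ 0.60496452 -0.10014969  0.09      ]
shift [-10.372 -18.456   1.285] turn [ 0.    0.09 26.19] F [ 0.3 -0.   0.2] t 0.1
```

```bash
python3 -m crank '[[[-10.37,-18.46,1.0,0,0.1,26.2,0],[-10.37,-18.46,1.0,0,0.1,26.2,0],[-10.37,-18.46,1.0,0,0.1,26.2,0],[-10.37,-18.46,1.0,0,0.1,26.2,0],[-10.37,-18.46,1.0,0,0.1,26.2,0]]]' 10
python3 -c "
from h import *
go(pt(4,-.036,.2))"
```

```text
clock: 0.72
position: [0.3771, -0.3311, 0.2239]
tcp_rot: [-0.0, -0.641, 0.767, -0.001]
ft_force: [0.4, -1.2, 0.6]
finger_gap: 0.0407
shift [-8.922 -6.114  0.785] turn [-0.02 -0.09 -0.03] F [ 0.4 -1.2  0.6] t 0.725
```

```bash
python3 -m crank '[[[-8.9,-6.1,0.8,0,0,0,0],[-8.9,-6.1,0.8,0,0,0,0],[-8.9,-6.1,0.8,0,0,0,0],[-8.9,-6.1,0.8,0,0,0,0],[-8.9,-6.1,0.8,0,0,0,0]]]'
python3 -c "
from h import *
go(pt(4,-.036,.07))"
```

```text
clock: 1.35
position: [0.5959, -0.1091, 0.2002]
tcp_rot: [-0.001, -0.642, 0.767, -0.001]
ft_force: [0.5, -0.7, 0.8]
finger_gap: 0.0004
shift [-0.356 -0.244  4.339] turn [ 0.  -0.1 -0. ] F [ 0.5 -0.7  0.8] t 1.35
```

```bash
python3 -m crank '[[[0,0,4,0,0,0,0],[0,0,4,0,0,0,0],[0,0,4,0,0,0,0],[0,0,4,0,0,0,0]]]'
python3 -c "
from h import *
go(pt(4,-.036,.062))"
```

```text
clock: 1.85
position: [0.596, -0.1117, 0.0825]
tcp_rot: [-0.0, -0.642, 0.767, -0.002]
ft_force: [0.8, 0.2, 0.8]
finger_gap: 0.0004
shift [-0.435 -0.225  0.684] turn [-0.14 -0.12 -0.03] F [0.8 0.2 0.8] t 1.85
```

```bash
python3 -m crank '[[[-0.43,-0.22,0.4,0,0,0,0],[-0.43,-0.22,0.67,0,0,0,0],[-0.43,-0.22,0.67,0,0,0,0]]]'
python3 -c "
from h import *
go(pt(4,-.036,.056))"
```

```text
clock: 2.22
position: [0.6037, -0.0994, 0.0605]
tcp_rot: [-0.001, -0.642, 0.767, -0.001]
ft_force: [-0.1, 0.9, 0.2]
finger_gap: 0.0008
shift [ 0.018 -0.045  0.15 ] turn [-0.02 -0.1   0.02] F [-0.1  0.9  0.2] t 2.225
```

```bash
python3 -m crank '[[[0,0,0.1,0,0,0,0],[0,0,0.1,0,0,0,0]]]'
python3 -m crank '[[[0,0,0.07,0,0,0,0],[0,0,0.07,0,0,0,0]]]'
```

```text
clock: 2.48
position: [0.604, -0.0996, 0.0598]
tcp_rot: [-0.0, -0.642, 0.767, -0.001]
ft_force: [-7.0, 2.8, 13.4]
finger_gap: 0.0003
clock: 2.72
position: [0.604, -0.0996, 0.0596]
tcp_rot: [-0.0, -0.642, 0.767, -0.001]
ft_force: [-12.4, 4.3, 28.1]
finger_gap: 0.0004
```

```bash
python3 -m crank '[[[0,0,-0.6,0,0,0,0],[-2.33,0,-0.6,0,0,0,0],[-2.33,0,-0.6,0,0,0,0],[-2.33,0,-0.6,0,0,0,0]]]'
python3 -c "
from h import *
go(pt(3,-.034,.0575))"
```

```text
clock: 3.22
position: [0.616, -0.0305, 0.0734]
tcp_rot: [-0.001, -0.642, 0.766, -0.001]
ft_force: [-0.1, -0.2, -0.2]
finger_gap: 0.0009
shift [ 0.01  -0.114  0.531] turn [-0.03 -0.12  0.08] F [-0.1 -0.2 -0.2] t 3.225
```

```bash
python3 -m crank '[[[0,-0.1,0.4,0,0,0,0],[0,-0.1,0.5,0,0,0,0],[0,-0.1,0.6,0,0,0,0]]]'
python3 -c "
from h import *
go(pt(3,-.034,.0575))"
```

```text
clock: 3.6
position: [0.6199, -0.0328, 0.0596]
tcp_rot: [-0.0, -0.641, 0.767, -0.001]
ft_force: [-20.7, 4.0, 50.2]
finger_gap: 0.0006
shift [-0.041  0.027  0.069] turn [-0.06 -0.12 -0.07] F [-20.7   4.   50.2] t 3.6
```

```bash
python3 -m crank '[[[0,0,-0.65,0,0,0,0],[-2.35,0,-0.65,0,0,0,0],[-2.35,0,-0.65,0,0,0,0],[-2.35,0,-0.65,0,0,0,0]]]'
python3 -c "
from h import *
go(pt(2,-.035,.0575))"
```

```text
clock: 4.1
position: [0.631, 0.0378, 0.0739]
tcp_rot: [-0.001, -0.642, 0.767, -0.0]
ft_force: [-0.5, 1.0, -1.1]
finger_gap: 0.0009
shift [0.015 0.006 0.546] turn [ 0.04 -0.12  0.04] F [-0.5  1.  -1.1] t 4.1
```

```bash
python3 -m crank '[[[0,0,0.4,0,0,0,0],[0,0,0.5,0,0,0,0],[0,0,0.56,0,0,0,0]]]'
python3 -c "
from h import *
go(pt(2,-.035,.05))"
```

```text
clock: 4.47
position: [0.6309, 0.0368, 0.0575]
tcp_rot: [-0.001, -0.641, 0.767, -0.0]
ft_force: [-3.7, -2.5, 4.0]
finger_gap: 0.0006
shift [-0.019  0.007  0.251] turn [ 0.06 -0.15 -0.07] F [-3.7 -2.5  4. ] t 4.475
```

Cover 2 yields: 4 N here against 28–50 N on covers 3 and 4. I'll press on.

```bash
python3 -m crank '[[[0,0,0.15,0,0,0,0],[0,0,0.3,0,0,0,0],[0,0,0.45,0,0,0,0],[0,0,0.5,0,0,0,0]]]'
python3 - <<'E'
from h import *
go(pt(2,-.035,.04))
p,d=viewer.read_camera("scene"); cv2.imwrite("pics/scene1.png",p[:,:,::-1])
p,d=viewer.read_camera("top"); cv2.imwrite("pics/top1.png",cv2.resize(p[120:280,180:420],None,fx=3,fy=3)[:,:,::-1])
E
```

```text
clock: 4.97
position: [0.631, 0.038, 0.0425]
tcp_rot: [-0.001, -0.642, 0.767, -0.0]
ft_force: [-0.9, -0.3, 3.2]
finger_gap: 0.0005
shift [0.024 0.006 0.082] turn [ 0.02 -0.09 -0.02] F [-0.9 -0.3  3.2] t 4.975
```

View pics/scene1.png

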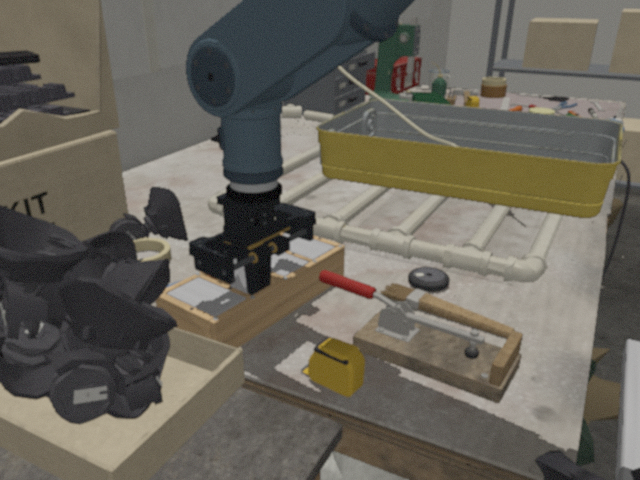

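View pics/top1.png

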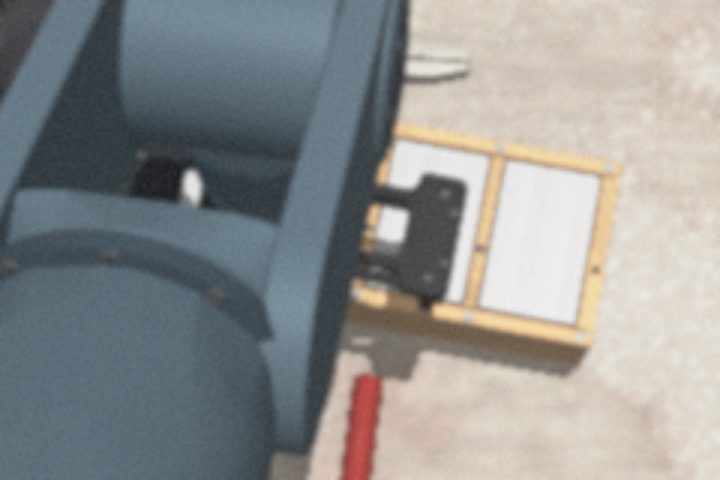

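The picture shows the fingertips sunk into cover 2 at about (258,285). The cover itself is hidden behind the gripper. I'll lift, go behind and look.

```bash
python3 -m crank '[[[0,0,-1.5,0,0,0,0],[0,0,-3.5,0,0,0,0],[0,-1.8,-4.6,0,0,0,0],[0,-3.67,-4.6,0,0,0,0],[0,-3.67,-4.6,0,0,0,0]]]'
python3 - <<'E'
from h import *
go(pt(2,.075,.085))
p,d=viewer.read_camera("scene"); cv2.imwrite("pics/scene2.png",cv2.resize(p[160:360,130:400],None,fx=2.9,fy=2.9)[:,:,::-1]);np.save("s2.npy",d)
E
```

```text
clock: 5.7
position: [0.742, 0.0177, 0.1786]
tcp_rot: [-0.001, -0.641, 0.767, -0.0]
ft_force: [-1.0, -0.2, -1.0]
finger_gap: 0.0005
shift [3.000e-03 9.700e-02 3.121e+00] turn [ 0.02 -0.1  -0.07] F [-1.  -0.2 -1. ] t 5.7
```

View pics/scene2.png

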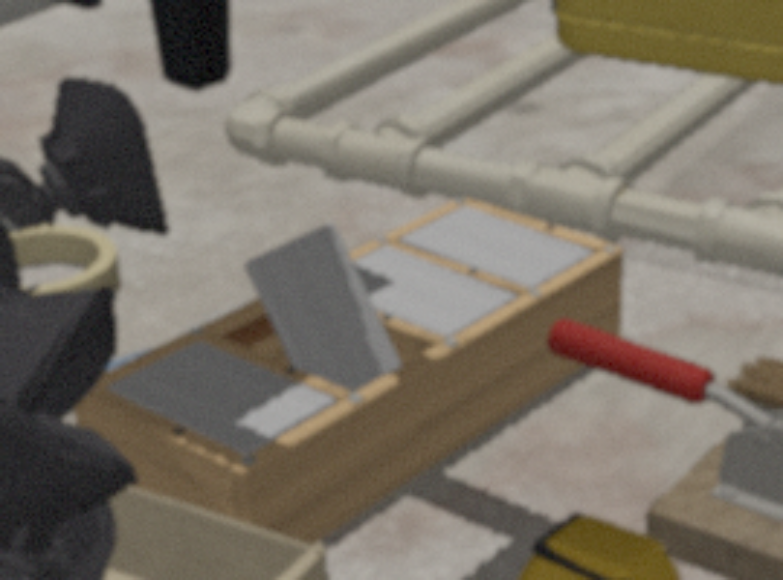

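Cover 2, at about (320,300) in the crop, stands roughly half open. The others are flush and the space behind it is clear. I'll go down behind it and push.

```bash
python3 -m crank '[[[0,0,1.5,0,0,0,0],[0,0,3.05,0,0,0,0],[0,0,3.05,0,0,0,0],[0,0,3.05,0,0,0,0]]]'
python3 -c "
from h import *
go(pt(2,.009,.085))"
```

```text
clock: 6.25
position: [0.7402, 0.0188, 0.0915]
tcp_rot: [0.0, -0.642, 0.767, -0.001]
ft_force: [0.4, 0.5, -0.3]
finger_gap: 0.0005
shift [0.034 2.236 0.212] turn [-0.13 -0.09  0.01] F [ 0.4  0.5 -0.3] t 6.25
```

```bash
python3 -m crank '[[[0,0.6,0.1,0,0,0,0],[0,1.1,0.1,0,0,0,0],[0,1.5,0.1,0,0,0,0],[0,1.8,0.1,0,0,0,0],[0,2.0,0.1,0,0,0,0]]]'
python3 -c "
from h import *
go(pt(2,.009,.085))"
```

```text
clock: 6.88
position: [0.6812, 0.0291, 0.0878]
tcp_rot: [0.0, -0.642, 0.767, -0.002]
ft_force: [1.2, -0.2, 0.7]
finger_gap: 0.0006
shift [0.026 0.236 0.091] turn [-0.15 -0.09 -0.01] F [ 1.2 -0.2  0.7] t 6.875
```

```bash
python3 -m crank '[[[0,0.1,0,0,0,0,0],[0,0.2,0,0,0,0,0],[0,0.25,0,0,0,0,0],[0,0.25,0,0,0,0,0]]]'
python3 - <<'E'
from h import *
go(pt(2,.009,.085))
p,d=viewer.read_camera("scene"); cv2.imwrite("pics/scene3.png",cv2.resize(p[160:360,130:400],None,fx=2.9,fy=2.9)[:,:,::-1])
E
```

```text
clock: 7.38
position: [0.6737, 0.0304, 0.0863]
tcp_rot: [-0.0, -0.642, 0.767, -0.001]
ft_force: [2.8, -1.3, -1.1]
finger_gap: 0.0004
shift [ 0.024 -0.017  0.044] turn [-0.06 -0.09 -0.02] F [ 2.8 -1.3 -1.1] t 7.375
```

View pics/scene3.png

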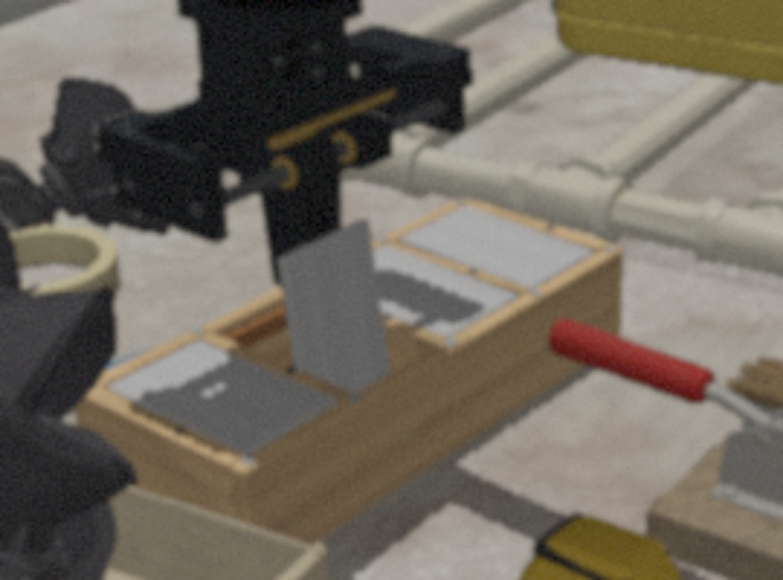

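Cover 2 now looks about 75° open, with its edge at about (325,240). I'll nudge it a little further for margin.

```bash
python3 -m crank '[[[0,0.06,0,0,0,0,0],[0,0.1,0,0,0,0,0],[0,0.1,0,0,0,0,0]]]'
```

```text
clock: 7.8
position: [0.6733, 0.0305, 0.0866]
tcp_rot: [0.002, -0.641, 0.767, -0.003]
ft_force: [14.7, -0.9, -8.4]
finger_gap: 0.0006
```

Force has risen with no further motion, so the cover is at its stop. I'll back off, rise and check.

```bash
python3 -m crank '[[[0,-0.3,0,0,0,0,0],[0,-1.6,0,0,0,0,0],[0,-2.4,-0.5,0,0,0,0],[0,-2.4,-2.5,0,0,0,0],[0,-2.4,-4,0,0,0,0]]]'
python3 -m crank '[[[3,0,-1,0,0,0,0],[5,0,-1,0,0,0,0],[7,0,-1,0,0,0,0],[7,0,-1,0,0,0,0],[7,0,-1,0,0,0,0]]]'
python3 - <<'E'
from h import *
s=robot.sense();print(s["clock"],np.round(s["qvel"],3),np.round(s["ft_force"],1))
p,d=viewer.read_camera("scene"); cv2.imwrite("pics/scene4.png",p[:,:,::-1]);np.save("s4.npy",d)
p,d=viewer.read_camera("top"); cv2.imwrite("pics/top4.png",p[:,:,::-1]);np.save("t4.npy",d)
E
```

```text
clock: 8.43
position: [0.7412, 0.0185, 0.2077]
tcp_rot: [-0.001, -0.642, 0.767, -0.0]
ft_force: [0.9, 0.2, 1.0]
finger_gap: 0.0
clock: 9.05
position: [0.7035, -0.1897, 0.2363]
tcp_rot: [-0.001, -0.641, 0.768, 0.0]
ft_force: [-0.8, 0.8, -0.4]
finger_gap: 0.0007
9.05 [ 0.057 -0.003  0.009  0.019 -0.     0.016] [-0.8  0.8 -0.4]
```

View pics/scene4.png

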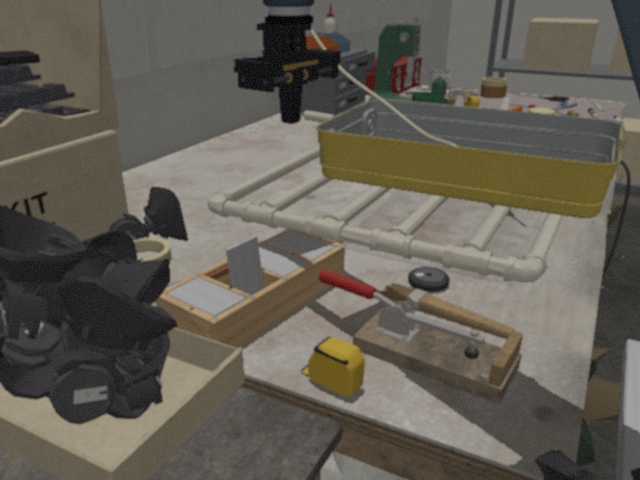

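View pics/top4.png

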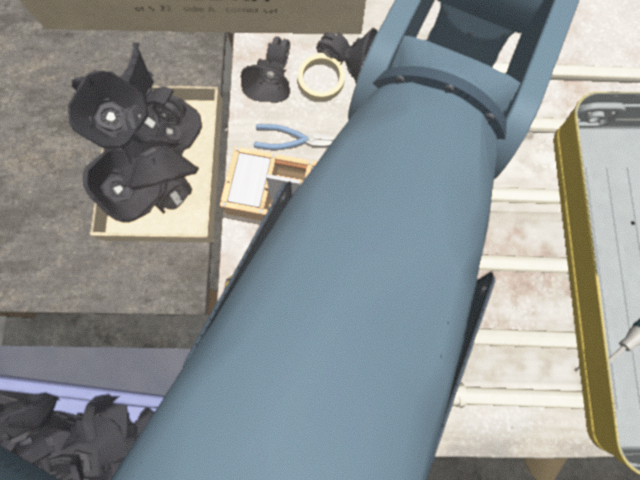

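The scene picture shows cover 2 standing at about (245,265). Covers 1, 3 and 4 are flush and the loose things look unmoved. I'll measure the tilt.

Run:
```python
from h import *
d=np.load("s4.npy")
P=np.array([dp("scene",(u,v),d) for v in range(246,290,2) for u in range(230,262,2)])
q=(P-np.array([*C[2],0]));X=np.c_[q@bx,q@by,P[:,2]]
X=X[(X[:,2]>.066)&(X[:,2]<.13)&(abs(X[:,1])<.028)&(X[:,0]>-.025)&(X[:,0]<.03)]
k=np.linalg.svd(X-X.mean(0))[2][2]; print(len(X),X.min(0),X.max(0),"tilt",np.arctan2(abs(k[0]),abs(k[2])),k)
im0=cv2.imread("pics/scene0.png").astype(int);im=cv2.imread("pics/scene4.png").astype(int)
D=abs(im-im0).max(2)
for n,(a,b,c,e) in dict(tape=(335,405,300,370),wheel=(262,295,405,452),brush=(285,390,385,525)).items(): print(n,D[a:b,c:e].mean(),(D[a:b,c:e]>60).mean())
t0=cv2.imread("pics/top0.png").astype(int);t=cv2.imread("pics/top4.png").astype(int)
print("pliers",abs(t-t0)[120:150,250:315].max(2).mean())
s=robot.sense();print(np.round(s["qvel"],3))
```

```text
213 [-0.01531163 -0.02764587  0.0661509 ] [-0.00302628  0.02743442  0.11750887] tilt 1.4504613624825475 [-0.99275704  0.00480028  0.12004337]
tape 6.793061224489796 0.0
wheel 6.031592520954223 0.0
brush 8.978027210884354 0.0373469387755102
pliers 49.38666666666666
[ 0.024 -0.003  0.002 -0.001 -0.004 -0.002]
```

```bash
python3 - <<'E'
import cv2,numpy as np
for f in("top0","top4"):
    h=cv2.cvtColor(cv2.imread(f"pics/{f}.png"),cv2.COLOR_BGR2HSV)[115:155,245:312]
    m=(h[:,:,0]>95)&(h[:,:,0]<125)&(h[:,:,1]>70); v,u=np.nonzero(m); print(f,m.sum(),u.mean()+245,v.mean()+115,u.min()+245,u.max()+245,h[:,:,2].mean())
from workcell import robot
E
python3 -m crank '[[[0,0,0,0,0,0,0],[0,0,0,0,0,0,0]]]'
```

```text
top0 3 269.0 133.33333333333334 265 274 174.11716417910446
clock: 9.4
position: [0.7046, -0.1862, 0.2367]
tcp_rot: [-0.001, -0.643, 0.766, -0.0]
ft_force: [-0.5, 0.1, -0.2]
finger_gap: 0.0007<stdin>:4: RuntimeWarning: Mean of empty slice.
  ret = ret.dtype.type(ret / rcount)
Traceback (most recent call last):
ValueError: zero-size array to reduction operation minimum which has no identity
```

My colour threshold was too strict and found no pliers pixels. I'll compare with a looser one.

Run:
```python
import cv2,numpy as np
for f in("top0","top4"):
    h=cv2.imread(f"pics/{f}.png")[115:155,245:312].astype(int)
    m=(h[:,:,0]-h[:,:,2]>15); v,u=np.nonzero(m); print(f,m.sum(),u.mean()+245,v.mean()+115,u.min()+245,u.max()+245,h.mean())
```

```text
top0 529 280.66729678638944 136.91493383742912 254 307 162.82276119402985
top4 555 280.63963963963965 136.88288288288288 254 307 209.95485074626865
```

The pliers' centroid hasn't moved, so the earlier difference was only lighting. I'm handing in.

```bash
python3 -c "
from workcell import robot
print(robot.sign_off())"
```

```text
the job is handed in; nothing more can be done
None
```

Cover 2 (second from the left) was the free one. It now stands open at about 1.45 rad, measured by a plane fit to the depth image, and I handed the job in at about 9.4 s.

- **Finding it:** with the fingers shut I pressed the near ends of covers 4, 3 and 2 in turn. Covers 4 and 3 stayed put at 28 N and 50 N. Cover 2 gave way at about 4 N. I never pressed cover 1.
- **Opening it:** I pressed cover 2 down to about half open, then pushed its far edge from behind until it met its stop at 15 N. Nothing was pinched.
- **Other covers:** 1, 3 and 4 look flush in the last scene picture. I did not measure their tilt.
- **Loose things:** the tape measure and wheel show no image change. About 4% of the brush area changed in brightness; I took that as shadow and did not check it further. The pliers area first showed a large difference, but its mean brightness had risen and the pliers' centroid shifted by less than 0.1 pixel. A first colour mask for the pliers found almost no pixels and had to be loosened.
- **Arm:** it was clear of everything and reading near-zero force before I handed in.

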